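# Mount a toroidal transformer: pad, coil, clamp bar, press-in pin

### The arm

A 6-joint arm with a two-finger parallel gripper is mounted at the origin on the work surface. World frame = base frame: x ahead of the robot, y to its left, z up, the work surface at z = 0. Lengths are in m, angles in degrees, forces in N, time in s.
With the tool pointing down it reaches from about 0.4 to 0.825 m from the base axis. Payload 7 kg.
Tool frame: the origin (TCP) lies at the very end of the fingers, on their centre line; the grasp point (between the pads) lies 19 mm behind it; z points along the fingers, y is the line along which they close (so a half turn about z gives the same grasp; the last joint's range is limited). The gripper opens to 88 mm and grips with 3 to 60 N. Pads are 19 mm wide; open, the fingers measure 130 mm over their backs; the gripper's body (78 mm by 193 mm) begins 47 mm behind the grasp point.
Start: joints at [85.892, 20.546, 0.682, 0, -70.136, -16.507], TCP at [0.238, 0.632, 0.227] pointing down, gripper open.
Joint ranges: [-176.03, 176.03], [-82.01, 121.73], [-58.28, 71.71], [-173.87, 95.51], [-174.79, -0.11], [-173.66, 173.66]. Speed limits (degrees/s): [136.94, 136.94, 172.46, 180, 180, 180].

### API

Orientations are given as [roll, pitch, yaw] about the fixed x, y, z axes, in that order (R = Rz(yaw) Ry(pitch) Rx(roll)).
In Python, from plant import ctrl gives the robot as it stands.
- The arm moves only by the tool carry_out, never from a script. Its argument "deltas" is a list that holds one entry, the list of rows, each a list of 5 numbers: the shift along the tool's x, y, z scaled (see below), then the turn about the tool's z scaled (see below), then the opening, from -1 (shut) to 1 (fully open). A call has 1 to 5 rows; each row is the pose to reach, as a shift and turn from the pose commanded when the call began, along the tool's axes at that moment, turning the shorter way round; what a row does not reach only later rows make up. The controller multiplies each number of a shift by 20 cm and each number of a turn by 2 pi rad. A row lasts 1/10 s, in which the tool goes at most 50 mm and 8.59 degrees, less where a joint would pass 70% of its speed; a pose out of reach is approached as far as the arm can. A call with a number of a shift or a turn outside -1 to 1 is refused whole. A call with a gripper value outside its range is refused whole. The fingers move at their own pace and stop on an object; the grip force is fixed at half the most. Time passes only in rows, so rows that repeat a pose let the fingers close. It gives the time, the measured TCP pose, the force, the opening and the grip force at its end, in the units of the state.
- ctrl.get_obs(): the state, without advancing time (a new reading comes with each control period).
- ctrl.snapshot(name): name is "side" or "top"; returns a dict with "color" (400x640x3 uint8, red, green, blue), "camera_matrix" (3x3 intrinsics, pixels), "k1" (the pictures are not rectified: a ray, as slopes to the right and down, at radius r is drawn at 1 + k1 r^2 times it, then the intrinsics apply), "R" (3x3) and "t" (3): a world point X has camera coordinates R X + t. Camera axes: x right, y down, z forward; pixel columns grow to the right and rows downward; lengths in m; the calibration is good to about 2 mm. A picture is of the moment at which its call begins. There is no depth.
- ctrl.close_job(): hands the job in; it is judged then, once.
Trained networks look in a picture, given as the dict that the camera call returned (one of the last four; its "shot" number tells which), for a name from the list of things; names that differ only in an ending like _2 or _b are one class to them, and where a whole thing is asked for, a point or a joint stands for the part that bears it (a point fixed in the world has none). Each returns a list of dicts, best first, with "p" (0 to 1); they miss things now and then, are a little off and sometimes report something else, mostly with a low value. They report only what shows in the picture. A call takes as long as a camera call. They do not tell look-alikes from the thing itself.
- ctrl.search_frame(picture, name): "centre" ([column, row] in pixels, amid what is visible of it).
- ctrl.silhouettes(picture, name): "mask" (400x640 bool, what is visible of it) and "centre" ([column, row] in pixels, amid what is visible of it).
- ctrl.spot_point(picture, name): "centre" ([column, row] in pixels: a listed point, or the origin of a listed thing).
The state is a dict: "clock": time; "joint_pos": joint angles; "qvel": joint speeds; "tau": joint torques, N m; "tool_pos": TCP position; "orientation": TCP orientation; "force": force on the tool from outside, world axes, zero at the start; "moment": the same for the moment, N m; "opening": finger opening in m; "gripper_force": force on a finger pad.
Only numpy, scipy, OpenCV 4.12 (cv2) and the standard library are available. Lean on these libraries where they do the work, as an engineer would, in place of code of your own. Each camera call takes 0.05 s, during which the arm holds its last target. There are 200 camera calls.

### The job

Mount the transformer on the chassis post: thread the flat insulating pad over the post first, lying flat on the plate, then the transformer coil flat on top of it (lower it on, do not drop it). Then push the hinged clamp bar over and fully down level across the coil, and only then put the knobbed pin from the slanting rest through the bar's eyelet into the hollow post and press it against its stiff plunger until the knob sits flush on the bar; let go of everything. Leave the screwdriver, the spool, the jar and the heat sink where they are.

Things in the scene. Friction and masses are not known exactly. Their poses are not given: they have to be found in the camera images.
- chassis: Fixed aluminium plate on the bench, 6 mm thick, 180 mm (its x, -90..90) by 170 mm (its y, -60..110). Origin on the bench straight under the post's axis; z up. Two steel hinge cheeks (x = +-21 to +-26 mm, y 53 to 75 mm, 52 mm high) carry the clamp bar. In the corners beyond y = 79 mm, from |x| = 41 mm outwards, small soldered parts up to 30 mm high; the rest of the plate is free.
- post_foot (a point): Foot of the hollow steel post: on its axis, on the plate's upper face, 6 mm above the bench. Axes as the chassis. The post is 22 mm outside, 19 mm bore, and rises 30 mm above this point.
- post_top (a point): Centre of the post's open top, 36 mm above the bench. Inside the bore sits a friction-held earthing plunger: the pin's tip meets it 6 to 10 mm (different each time, not measured) before the pin is home; pushing it down takes about 9 N, and it does not spring back.
- clamp (a joint): Angle of the clamp bar (rad): 0 is level across the post (its stop), it starts standing open at about 1.6 to 1.9, leaning away from the post. The hinge is stiff: the bar stays where it is left and moving its tip takes about 1.5 N.
- hinge_mid (a point): Middle of the clamp bar's hinge axis, between the cheeks: 62 mm along the chassis's +y from the post's axis, 43.5 mm above the bench; fixed to the chassis, axes as the chassis; the hinge axis runs along x. The bar: steel, 30 mm wide, 6 mm thick, reaching 90 mm from the axis, with a 8.5 mm round eyelet 62 mm from the axis, in the middle of its width; level, its upper face is 46.5 mm above the bench.
- post_bar (a point): The point on the post's axis 46.5 mm above the bench, at the height of the level bar's upper face. Where the eyelet lies with the bar level, but for the hinge's stiff end play: the bar, eyelet and all, sits up to 5 mm to either side along the chassis's x (different each time, not measured: look or feel for it) and yields sideways only to about 12 N. The pin fits in the post at any such offset.
- pad: Loose brown hard fibre insulating pad: flat ring, 52 mm outside, 27 mm hole, 6 mm thick, 30 g, lying on the bench. Origin at the centre of its underside, z up.
- toroid: Loose transformer coil: copper-brown ring, 56 mm outside, 27 mm hole, 28 mm high, 0.2 to 0.4 kg, lying flat on the bench. Origin at the centre of its underside, z up.
- pin: Loose retaining pin: black ribbed knob, 26 mm diameter, 26 mm high, with a steel shank below it, 7 mm diameter, 36 mm long, its end chamfered by 1 mm. Origin on the axis at the knob's underside (shoulder); z along the axis from shank to knob. It starts in the rest, leaning about 0.5 rad from vertical, towards the rest's -x, knob up.
- rest: Fixed slanting rest for the pin: steel base 100 x 70 x 8 mm with a grey block, 56 x 56 x 35 mm, leaning 0.5 rad towards the base's -x; the pin's shank stands in a 8.5 mm hole through the block, square to its face, with the knob's underside on the face. Origin at the centre of the base's underside, z up.
- driver: Loose screwdriver lying on the bench, 170 mm long; leave it alone.
- spool: Loose steel-coloured spool, 54 mm diameter, 40 mm high; leave it alone.
- jar: Loose amber jar, 48 mm diameter, 50 mm high; leave it alone.
- heatsink: Loose finned aluminium heat sink, 60 x 40 x 30 mm; leave it alone.
Not all that is in view belongs to the job. There is more than one size of the chassis; the job needs the smaller.

How it is judged (in metres and radians):
On the way, in this order (a step that is already met when the one before it is completed fails the run):
1. the pad lies flat on the plate around the post, with the bar still open (horizontal distance between pad and post_foot below 0.005 m and z of pad in the frame of post_foot below 0.0025 m and angle between pad's own z axis and vertical below 0.08 rad and value of joint clamp above 0.5 rad), for 0.2 s.
2. the coil lies flat on the pad around the post and is let go (horizontal distance between each of pad, toroid and post_foot below 0.005 m and z of pad in the frame of post_foot below 0.0025 m and angle between each of pad, toroid's own z axis and vertical below 0.08 rad and z of toroid in the frame of post_foot between 0.004 and 0.0085 m and contact force between the fingers and toroid below 0.3 N), for 0.2 s.
3. the clamp bar is down level over the coil, before the pin is in it (horizontal distance between each of pad, toroid and post_foot below 0.005 m and z of pad in the frame of post_foot below 0.0025 m and angle between each of pad, toroid's own z axis and vertical below 0.08 rad and z of toroid in the frame of post_foot between 0.004 and 0.0085 m and value of joint clamp below 0.06 rad and distance between pin and post_top above 0.055 m), for 0.2 s.
At the end, for the whole second after the job is handed in: Pad flat on the plate (within 2.5 mm), coil flat on the pad, both centred on the post within 5 mm; bar level (below 0.06 rad); pin upright through the eyelet (within 7.5 mm of the post axis), knob underside 10.5 mm (at most 13) above the post top; all at rest (horizontal distance between each of pad, toroid and post_foot below 0.005 m and z of pad in the frame of post_foot below 0.0025 m and angle between each of pad, toroid, pin's own z axis and vertical below 0.08 rad and z of toroid in the frame of post_foot between 0.004 and 0.0085 m and value of joint clamp below 0.06 rad and horizontal distance between pin and post_top below 0.0075 m and z of pin in the frame of post_top between 0.0075 and 0.013 m and linear speed of each of pad, toroid, pin below 0.02 m/s); the robot touches nothing.
It fails at once if the coil is dropped (falls faster than 0.6 m/s out of the gripper) (linear speed of toroid above 0.6 m/s and contact force between the fingers and toroid below 0.1 N).
It fails at once if the screwdriver, spool, jar or heat sink is moved more than 25 mm (distance of any of driver, spool, jar, heatsink from where it was at the start of the episode above 0.025 m).
It also fails if it takes over 72 s, if anything falls off the work surface, if the arm or the gripper's body presses on something with over 40 N, if the wrist force passes 120 N, or if a joint passes its speed limit or range.

## Working session

There is one attempt and no reset: what is moved stays moved. The work goes in short steps, Python scripts to look and compute and a tool call to move; the robot and the scene stay as the last step left them, time stands still between calls to the robot, and variables do not carry over. Pictures are saved under pics/ and viewed, at most 10 in all, crops included, and the job is handed in when it is done.

Besides the shell and the picture viewer there is one more tool, called after ">>>" in YAML: its name, and indented under it one key for each argument. carry_out: Moves the arm, as the interface text tells. Its arguments: {"type":"object","properties":{"deltas":{"type":"array"}},"required":["deltas"]}

```bash
mkdir -p pics; ls
cat > h.py <<'E'
import numpy as np, cv2
from plant import ctrl
from scipy.spatial.transform import Rotation as Ro
def ray(s,px):
    K=s["camera_matrix"];R=np.array(s["R"]);t=np.array(s["t"]);K=np.array(K)
    d=np.linalg.inv(K)@[px[0],px[1],1];u=d[:2].copy();v=u.copy()
    for _ in range(30): v=u/(1+s["k1"]*(v@v))
    return -R.T@t, R.T@np.array([v[0],v[1],1])
def atz(s,px,z):
    o,d=ray(s,px);return o+d*(z-o[2])/d[2]
def proj(s,X):
    c=np.array(s["R"])@np.array(X)+np.array(s["t"]);v=c[:2]/c[2];v=v*(1+s["k1"]*(v@v))
    return (np.array(s["camera_matrix"])@[v[0],v[1],1])[:2]
def tri(obs):
    A=np.zeros((3,3));b=np.zeros(3);O=[]
    for s,p in obs:
        o,d=ray(s,p);d=d/np.linalg.norm(d);M=np.eye(3)-np.outer(d,d);A+=M;b+=M@o
    return np.linalg.solve(A,b)
def save(s,n,crop=None,k=1):
    im=s["color"][:,:,::-1]
    if crop: im=im[crop[1]:crop[3],crop[0]:crop[2]]
    cv2.imwrite("pics/"+n,cv2.resize(im,None,fx=k,fy=k,interpolation=cv2.INTER_CUBIC))
def tool(): 
    o=ctrl.get_obs();return np.array(o["tool_pos"]),Ro.from_euler("xyz",o["orientation"],degrees=True).as_matrix(),o
def to(target,yaw=None):
    p,R,o=tool();d=R.T@(np.array(target)-p)
    print("now",p.round(4),np.round(o["orientation"],1),"row shift",(d/0.2).round(4))
E
python3 - <<'E'
from h import *
S={n:ctrl.snapshot(n) for n in("side","top")}
for n,s in S.items():
    save(s,n+"0.png"); print(n,"cam",(-np.array(s["R"]).T@s["t"]).round(3))
    for k in ["chassis","post_foot","post_top","hinge_mid","post_bar","clamp","pad","toroid","pin","rest","driver","spool","jar","heatsink"]:
        r=ctrl.spot_point(s,k) 
        print(n,k,[(np.round(x["centre"]).tolist(),round(x["p"],2),atz(s,x["centre"],0).round(3)[:2].tolist()) for x in r[:3]])
print(ctrl.get_obs())
E
```

```text
pics
side cam [ 0.034 -0.811  0.732]
side chassis [([320.0, 182.0], 0.89, [0.576, 0.108]), ([266.0, 362.0], 0.63, [0.17, -0.364]), ([313.0, 147.0], 0.23, [0.666, 0.305])]
side post_foot [([268.0, 356.0], 0.96, [0.18, -0.354])]
side post_top [([264.0, 345.0], 0.63, [0.183, -0.33]), ([321.0, 172.0], 0.61, [0.606, 0.155])]
side hinge_mid [([318.0, 158.0], 0.81, [0.641, 0.233]), ([244.0, 308.0], 0.77, [0.184, -0.221])]
side post_bar [([264.0, 338.0], 0.94, [0.19, -0.314]), ([323.0, 166.0], 0.85, [0.629, 0.179])]Traceback (most recent call last):
  File "<stdin>", line 6, in <module>
ValueError: it knows: chassis, driver, heatsink, hinge_mid, jar, pad, pin, post_bar, post_foot, post_top, rest, spool, toroid
```

Run:
```python
from h import *
S={n:ctrl.snapshot(n) for n in("side","top")}
for n,s in S.items():
    save(s,n+"0.png"); print(n,"cam",(-np.array(s["R"]).T@s["t"]).round(3))
    for k,z in [("chassis",0),("post_foot",.006),("post_top",.036),("hinge_mid",.0435),("post_bar",.0465),("pad",0),("toroid",0),("pin",.06),("rest",0),("driver",0),("spool",0),("jar",0),("heatsink",0)]:
        r=ctrl.spot_point(s,k) 
        print(n,k,[(np.round(x["centre"]).tolist(),round(x["p"],2),atz(s,x["centre"],z).round(3)[:2].tolist()) for x in r[:3]])
print(ctrl.get_obs())
```

```text
side cam [ 0.034 -0.811  0.732]
side chassis [([266.0, 362.0], 0.88, [0.17, -0.365]), ([321.0, 182.0], 0.75, [0.577, 0.104]), ([235.0, 168.0], 0.22, [0.382, 0.326])]
side post_foot [([323.0, 184.0], 0.89, [0.574, 0.088]), ([268.0, 355.0], 0.8, [0.179, -0.356])]
side post_top [([265.0, 346.0], 0.86, [0.176, -0.355]), ([322.0, 170.0], 0.76, [0.586, 0.115]), ([322.0, 169.0], 0.64, [0.588, 0.119])]
side hinge_mid [([246.0, 310.0], 0.86, [0.178, -0.263]), ([316.0, 161.0], 0.6, [0.593, 0.161])]
side post_bar [([264.0, 341.0], 0.79, [0.178, -0.351])]
side pad [([400.0, 221.0], 0.45, [0.665, -0.168]), ([322.0, 167.0], 0.23, [0.627, 0.177])]
side toroid [([346.0, 239.0], 0.68, [0.499, -0.153])]
side pin [([380.0, 267.0], 0.69, [0.472, -0.321]), ([318.0, 161.0], 0.24, [0.584, 0.132])]
side rest [([383.0, 283.0], 0.84, [0.489, -0.321])]
side driver [([385.0, 172.0], 0.68, [0.779, 0.046])]
side spool [([312.0, 149.0], 0.6, [0.655, 0.297])]
side jar []
side heatsink [([447.0, 275.0], 0.6, [0.632, -0.379])]
top cam [ 0.364 -0.028  1.113]
top chassis [([439.0, 297.0], 0.9, [0.183, -0.363]), ([278.0
[... 920 characters left out ...]
], 0.35, [0.588, 0.108])]
{'clock': 1.75, 'joint_pos': array([ 8.58910290e+01,  2.05510301e+01,  6.81260015e-01,  2.26705485e-04,
       -7.01367962e+01, -1.65048253e+01]), 'qvel': array([ 0.02439407,  0.03162868, -0.02188198, -0.04610579,  0.031899  ,
        0.03564942]), 'tau': array([ 3.86470074e-04, -5.82370698e+01,  2.93297571e+01,  7.00253561e+00,
        1.25143386e-02, -1.11727954e-05]), 'tool_pos': array([0.23767862, 0.63173756, 0.22650389]), 'orientation': array([ 1.79993765e+02, -2.06988285e-03, -2.06137191e+01]), 'force': array([-0.11827513,  0.15519636,  0.51239016]), 'moment': array([-0.01391834,  0.04293197, -0.00981769]), 'gripper_force': 0.0, 'opening': 0.08754737820018188}
```

View pics/side0.png

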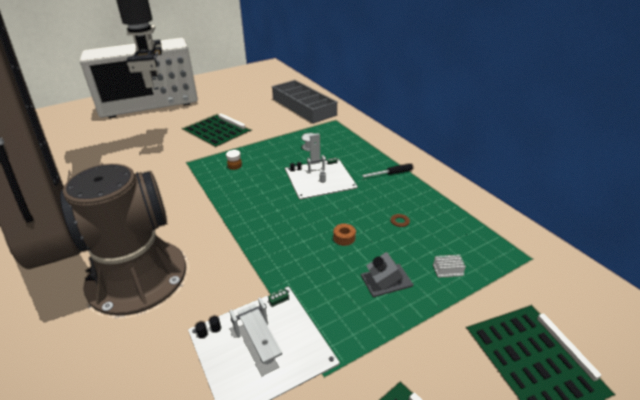

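View pics/top0.png

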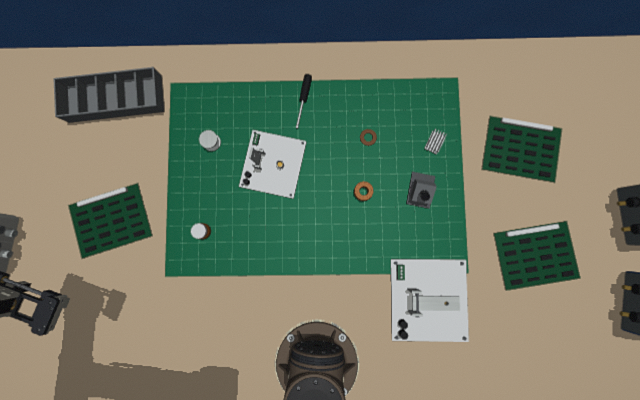

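The top view shows the small chassis at about px (275,165), tilted about -10°, with its post at (280,165). The pad is at (368,137), the coil at (364,191) and the rest with its pin at (422,190). The large decoy chassis is at (430,300). Next I fit the poses from masks in both views.

```bash
cat > fit.py <<'E'
from h import *
from scipy.optimize import least_squares
def hullc(pts):
    h=cv2.convexHull(np.array(pts,np.float32).reshape(-1,1,2));m=cv2.moments(h);return np.array([m["m10"]/m["m00"],m["m01"]/m["m00"]]),m["m00"]
def mhull(mask):
    n,l,st,_=cv2.connectedComponentsWithStats(mask.astype(np.uint8));i=1+np.argmax(st[1:,4])
    ys,xs=np.nonzero(l==i);return hullc(np.concatenate([np.c_[xs+a,ys+b] for a in(-.5,.5) for b in(-.5,.5)]))
def cyl(x,y,r,h,z0=0):
    a=np.linspace(0,2*np.pi,40);return [[x+r*np.cos(t),y+r*np.sin(t),z] for t in a for z in(z0,z0+h)]
def fitcyl(obs,r,h,x0,z0=0):
    f=lambda v:np.concatenate([hullc([proj(s,X) for X in cyl(v[0],v[1],r,h,z0)])[0]-c for s,c in obs])
    q=least_squares(f,x0);return q.x,q.fun,[hullc([proj(s,X) for X in cyl(*q.x,r,h,z0)])[1] for s,c in obs]
E
python3 - <<'E'
from fit import *
S={n:ctrl.snapshot(n) for n in("top","side")}
np.save("S.npy",S,allow_pickle=True)
exp={"pad":(.655,-.166),"toroid":(.496,-.153)}
for k,r,h in(("pad",.026,.006),("toroid",.028,.028)):
    obs=[]
    for n,s in S.items():
        for m in ctrl.silhouettes(s,k):
            if np.linalg.norm(np.array(m["centre"])-proj(s,[*exp[k],0.01]))<12:
                c,a=mhull(m["mask"]);obs.append((s,c));print(k,n,c.round(2),a,m["p"]);break
    print(k,*fitcyl(obs,r,h,exp[k]))
    for o in obs: print("  single",fitcyl([o],r,h,exp[k])[0])
for n,s in S.items():
  for k in("clamp","rest","pin","chassis"):
    for m in ctrl.silhouettes(s,k if k!="clamp" else "hinge_mid")[:2]: 
        ys,xs=np.nonzero(m["mask"]);print(n,k,m["p"],np.round(m["centre"],1),xs.min(),xs.max(),ys.min(),ys.max(),len(xs))
T,D=S["top"]["color"],S["side"]["color"]
a=cv2.resize(T[122:202,232:312],(396,396),interpolation=cv2.INTER_CUBIC);b=cv2.resize(D[125:200,280:360],(396,396),interpolation=cv2.INTER_CUBIC)
cv2.imwrite("pics/ch.png",np.hstack([a,b])[:,:,::-1])
a=cv2.resize(T[165:215,397:447],(396,396),interpolation=cv2.INTER_CUBIC);b=cv2.resize(D[245:305,355:415],(396,396),interpolation=cv2.INTER_CUBIC)
cv2.imwrite("pics/rest.png",np.hstack([a,b])[:,:,::-1])
E
```

```text
pad top [367.74 137.57] 228.0 0.56
pad side [400.16 219.98] 212.0 0.68
pad [ 0.66370929 -0.16636563] [ 0.06299409 -0.54699501 -0.54289982  0.06474285] [230.07070122472942, 216.82609031023458]
  single [ 0.66199828 -0.16612768]
  single [ 0.66513878 -0.1669231 ]
toroid top [363.56 191.34] 274.0 0.72
toroid side [344.67 234.69] 450.5 0.91
toroid [ 0.49557374 -0.14808633] [ 0.13054574 -0.31572939 -0.3139963   0.08546691] [301.4824490516912, 425.75611960771494]
  single [ 0.49462928 -0.14767219]
  single [ 0.49644317 -0.14823309]
top clamp 0.98 [429.1 299.1] 391 467 260 341 6158
top clamp 0.63 [274.3 164.4] 240 305 131 197 3181
top rest 0.73 [418.6 189.4] 407 435 174 207 688
top pin 0.66 [273.2 165.3] 240 305 132 198 3307
top pin 0.41 [426.5 191.6] 420 429 191 200 79
top chassis 0.65 [428.8 298.4] 390 468 259 342 6222
top chassis 0.56 [271.  164.5] 239 304 131 197 3239
side clamp 0.81 [319.5 174.5] 287 355 135 197 2157
side clamp 0.62 [261.3 346.6] 189 339 288 399 10908
side pin 0.51 [380.  263.3] 373 386 256 271 169
side chassis 0.79 [260.3 350.5] 190 338 288 399 10932
side chassis 0.56 [314.5 173.8] 286 356 134 199 2263
```

View pics/ch.png

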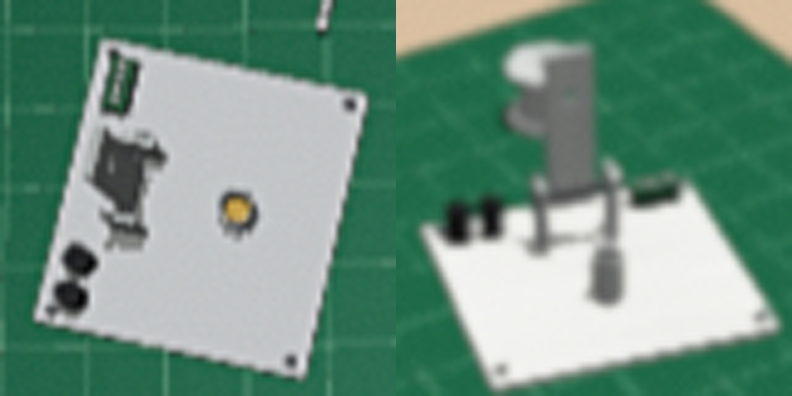

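View pics/rest.png

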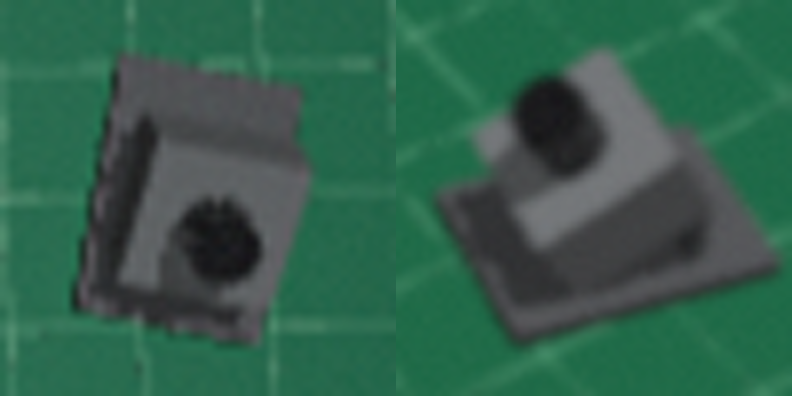

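The crops show the plate corners, the post with its yellow plunger at crop (237,210), the open bar and the rest with the knob towards -x. I fit the chassis and rest poses to the corners and triangulate the knob.

Run:
```python
from fit import *
S=np.load("S.npy",allow_pickle=True).item();T,D=S["top"],S["side"]
def P(u,v,x0,y0,sx,sy): return np.array([(u+.5)/sx-.5+x0,(v+.5)/sy-.5+y0])
ct=[P(u,v,232,122,4.95,4.95) for u,v in[(105,40),(367,95),(303,378),(37,320)]]
cs=[P(u,v,280,125,4.95,5.28) for u,v in[(294,180),(384,325),(99,390),(24,228)]]
rt=[P(u,v,397,165,7.92,7.92) for u,v in[(118,55),(302,90),(258,342),(78,310)]]
rs=[P(u,v,355,245,6.6,6.6) for u,v in[(295,130),(382,265),(125,343),(46,190)]]
def solve(loc,z,obs,x0):
    def f(v):
        c,s=np.cos(v[2]),np.sin(v[2])
        return np.concatenate([proj(im,[v[0]+c*a-s*b,v[1]+s*a+c*b,z])-p for im,pp in obs for (a,b),p in zip(loc,pp)])
    q=least_squares(f,x0,loss="soft_l1");return q.x,q.fun
C=[(.09,.11),(.09,-.06),(-.09,-.06),(-.09,.11)];B=[(.05,.035),(.05,-.035),(-.05,-.035),(-.05,.035)]
for nm,loc,z,t,s,x0 in(("ch",C,.006,ct,cs,(.577,.107,-.2)),("rest",B,.008,rt,rs,(.49,-.32,-.2))):
    for o in([(T,t)],[(D,s)],[(T,t),(D,s)]):
        v,r=solve(loc,z,o,x0);print(nm,v[:2].round(4),np.degrees(v[2]).round(2),"rms",np.sqrt((r**2).mean()).round(2))
print("post top from top view",atz(T,P(237,211,232,122,4.95,4.95),.036))
k=tri([(T,P(219,240,397,165,7.92,7.92)),(D,P(165,125,355,245,6.6,6.6))]);print("knob",k)
to([0,0,0])
```

```text
ch [0.5798 0.1013] -13.07 rms 0.34
ch [0.5799 0.0992] -13.16 rms 0.55
ch [0.58   0.1006] -13.06 rms 0.5
rest [ 0.4983 -0.319 ] -11.57 rms 0.24
rest [ 0.4974 -0.3221] -12.38 rms 0.61
rest [ 0.498  -0.3206] -12.07 rms 0.61
post top from top view [0.57676853 0.10105638 0.036     ]
knob [ 0.47659769 -0.31451859  0.06393745]
now [0.2377 0.6318 0.2266] [-180.     0.   -20.6] row shift [0.     3.375  1.1328]
```

```bash
cat >> h.py <<'E'
def plan(*wps):
    "wps: (x,y,z,yaw); prints per-call [sx,sy,sz,turn]"
    p,R,o=tool();y=o["orientation"][2];p=p.copy()
    print("now",p.round(4),np.round(o["orientation"],2),"F",np.round(o["force"],1),"open",round(o["opening"],4),"gf",round(o["gripper_force"],1),"t",round(o["clock"],1),"j6",round(o["joint_pos"][5],0))
    for w in wps:
        d=np.array(w[:3])-p;dy=(w[3]-y+180)%360-180;n=max(1,int(np.ceil(max(np.linalg.norm(d)/.2,abs(dy)/41)-1e-3)))
        for i in range(n):
            a=np.radians(y);Rm=np.array([[np.cos(a),np.sin(a),0],[np.sin(a),-np.cos(a),0],[0,0,-1]])
            s=Rm.T@(d/n)/.2;s=np.round(s,3);t=round(-dy/n/360,4);print("  ",[*s.tolist(),t]);p=p+Rm@s*.2;y=y-t*360
E
python3 -c "
from h import *
plan((.6635,-.1665,.12,-103),(.6635,-.1665,.03,-103),(.6635,-.1665,.002,-103))"
```

```text
now [0.2377 0.6318 0.2266] [-180.      0.    -20.62] F [0.6 0.1 0.6] open 0.0878 gf 0.0 t 2.5 j6 -17.0
   [0.68, 0.597, 0.107, np.float64(0.0458)]
   [0.821, 0.38, 0.107, np.float64(0.0458)]
   [0.895, 0.131, 0.107, np.float64(0.0458)]
   [0.896, -0.128, 0.107, np.float64(0.0458)]
   [0.822, -0.377, 0.107, np.float64(0.0458)]
   [-0.0, -0.0, 0.448, np.float64(-0.0002)]
   [-0.0, -0.0, 0.14, np.float64(0.0)]
```

>>> carry_out:
  deltas:
    - [[0.68,0.597,0,0.0458,1],[0.68,0.597,0,0.0458,1],[0.68,0.597,0,0.0458,1],[0.68,0.597,0,0.0458,1]]

```text
clock: 2.85
tool_pos: [0.3238, 0.4693, 0.2269]
orientation: [-180.0, 0.0, -37.2]
force: [1.5, 0.2, 0.7]
opening: 0.0875
gripper_force: 0.0
```

>>> carry_out:
  deltas:
    - [[0.821,0.38,0,0.0458,1],[0.821,0.38,0,0.0458,1],[0.821,0.38,0,0.0458,1],[0.821,0.38,0,0.0458,1]]

```text
clock: 3.25
tool_pos: [0.4088, 0.3097, 0.227]
orientation: [-180.0, 0.0, -53.7]
force: [-0.3, 0.1, 0.3]
opening: 0.0873
gripper_force: 0.0
```

>>> carry_out:
  deltas:
    - [[0.895,0.131,0,0.0458,1],[0.895,0.131,0,0.0458,1],[0.895,0.131,0,0.0458,1],[0.895,0.131,0,0.0458,1]]

```text
clock: 3.65
tool_pos: [0.494, 0.1502, 0.2269]
orientation: [-180.0, -0.0, -70.2]
force: [0.1, 0.4, 0.1]
opening: 0.0874
gripper_force: 0.0
```

>>> carry_out:
  deltas:
    - [[0.896,-0.128,0,0.0458,1],[0.896,-0.128,0,0.0458,1],[0.896,-0.128,0,0.0458,1],[0.896,-0.128,0,0.0458,1]]

```text
clock: 4.05
tool_pos: [0.5793, -0.0098, 0.2266]
orientation: [-180.0, -0.0, -86.7]
force: [-0.1, 0.5, -0.1]
opening: 0.087
gripper_force: 0.0
```

>>> carry_out:
  deltas:
    - [[0.822,-0.377,0.3,0.0458,1],[0.822,-0.377,0.3,0.0458,1],[0.822,-0.377,0.3,0.0458,1],[0.822,-0.377,0.3,0.0458,1],[0.822,-0.377,0.3,0.0458,1]]

```text
clock: 4.55
tool_pos: [0.6634, -0.1706, 0.1629]
orientation: [179.8, -0.1, -103.3]
force: [-0.8, 0.5, -0.5]
opening: 0.0877
gripper_force: 0.0
```

```bash
python3 -c "
from h import *
plan((.6635,-.1665,.03,-103),(.6635,-.1665,.002,-103))"
```

```text
now [ 0.6634 -0.1706  0.1629] [ 1.7975e+02 -8.0000e-02 -1.0329e+02] F [-0.8  0.5 -0.5] open 0.0877 gf 0.0 t 4.5 j6 -15.0
   [-0.02, 0.004, 0.664, np.float64(-0.0008)]
   [0.0, 0.0, 0.14, np.float64(-0.0)]
```

>>> carry_out:
  deltas:
    - [[0,0,0.68,0,1],[0,0,0.68,0,1],[0,0,0.68,0,1],[0,0,0.82,0,1],[0,0,0.82,0,1]]

```text
clock: 5.05
tool_pos: [0.6633, -0.1662, 0.0019]
orientation: [179.9, -0.1, -103.0]
force: [1.2, -0.9, -0.2]
opening: 0.0873
gripper_force: 0.0
```

```bash
python3 -c "
from h import *
plan((.6635,-.1665,.002,-103))
s=ctrl.snapshot('side');a=cv2.resize(s['color'][180:250,360:440],(457,400),interpolation=cv2.INTER_CUBIC);cv2.imwrite('pics/g1.png',a[:,:,::-1])
p,R,o=tool()
for d in(-.044,.044): print((proj(s,p+R[:,1]*d)-[360,180])*5.714)
"
```

```text
now [ 0.6633 -0.1662  0.0019] [ 1.7995e+02 -5.0000e-02 -1.0299e+02] F [ 1.2 -0.9 -0.2] open 0.0873 gf 0.0 t 5.0 j6 -15.0
   [0.001, -0.001, -0.001, np.float64(0.0)]
[308.27523574 210.65415905]
[140.73302025 248.35305313]
```

View pics/g1.png

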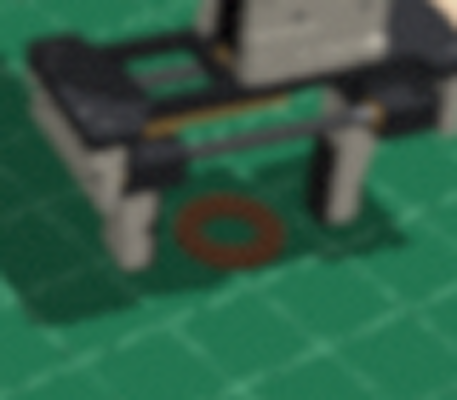

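The pad sits at crop (230,230) between the fingers and the projected TCP is at (225,229), so it is aligned. I'll grip it and lift.

>>> carry_out:
  deltas:
    - [[0,0,0,0,-1],[0,0,0,0,-1],[0,0,0,0,-1],[0,0,0,0,-1],[0,0,0,0,-1]]

```text
clock: 5.6
tool_pos: [0.6634, -0.1665, 0.0027]
orientation: [-180.0, 0.0, -103.1]
force: [-0.2, 0.9, -0.1]
opening: 0.0537
gripper_force: 0.0
```

>>> carry_out:
  deltas:
    - [[0,0,-0.2,0,-1],[0,0,-0.45,0,-1],[0,0,-0.45,0,-1],[0,0,-0.45,0,-1]]

```text
clock: 6.0
tool_pos: [0.6645, -0.1665, 0.0946]
orientation: [-179.8, 0.1, -103.1]
force: [-1.4, 0.6, -1.1]
opening: 0.021
gripper_force: 0.0
```

```bash
python3 -c "
from h import *
plan((.579,.1008,.06,-103))"
```

```text
now [ 0.6645 -0.1665  0.0946] [-1.7979e+02  6.0000e-02 -1.0306e+02] F [-1.4  0.6 -1.1] open 0.021 gf 0.0 t 6.0 j6 -15.0
   [-0.603, 0.359, 0.087, np.float64(-0.0001)]
   [-0.603, 0.359, 0.087, np.float64(-0.0001)]
```

The fingers close at about 70 mm/s and hadn't reached the pad when I lifted. I reopen, check the pad and retry with a longer close.

>>> carry_out:
  deltas:
    - [[0,0,0,0,1],[0,0,0,0,1],[0,0,0,0,1],[0,0,0,0,1],[0,0,0,0,1]]

```text
clock: 6.5
tool_pos: [0.6633, -0.1665, 0.092]
orientation: [180.0, -0.0, -103.1]
force: [-1.0, 0.2, 0.0]
opening: 0.0559
gripper_force: 0.0
```

>>> carry_out:
  deltas:
    - [[0,0,0,0,1],[0,0,0,0,1],[0,0,0,0,1],[0,0,0,0,1],[0,0,0,0,1]]

```text
clock: 7.0
tool_pos: [0.6634, -0.1665, 0.0926]
orientation: [-180.0, 0.0, -103.1]
force: [0.2, -0.8, -0.9]
opening: 0.0872
gripper_force: 0.0
```

Run:
```python
from fit import *
s=ctrl.snapshot("side")
for m in ctrl.silhouettes(s,"pad")[:2]:
    c,a=mhull(m["mask"]);print(c,a,m["p"],fitcyl([(s,c)],.026,.006,(.66,-.166))[0])
plan((.6635,-.1665,.002,-103))
```

```text
[398.76771066 220.49701715] 223.5 0.55 [ 0.66052986 -0.16664098]
[379.59839357 263.90361446] 166.0 0.2 [ 0.51675658 -0.26991627]
now [ 0.6634 -0.1665  0.0926] [-180.      0.   -103.06] F [0.  0.2 0.7] open 0.0877 gf 0.0 t 7.1 j6 -15.0
   [-0.0, -0.0, 0.453, np.float64(-0.0002)]
```

>>> carry_out:
  deltas:
    - [[0,0,0.45,0,1],[0,0,0.45,0,1],[0,0,0.45,0,1],[0,0,0.45,0,-1],[0,0,0.45,0,-1]]

```text
clock: 7.6
tool_pos: [0.6634, -0.1665, 0.0025]
orientation: [180.0, -0.0, -103.1]
force: [-0.1, 0.2, -1.0]
opening: 0.0769
gripper_force: 0.0
```

>>> carry_out:
  deltas:
    - [[0,0,0,0,-1],[0,0,0,0,-1],[0,0,0,0,-1],[0,0,0,0,-1],[0,0,0,0,-1]]

```text
clock: 8.1
tool_pos: [0.6633, -0.1666, 0.0027]
orientation: [180.0, -0.0, -103.1]
force: [-0.8, -0.7, 1.6]
opening: 0.0494
gripper_force: 30.0
```

>>> carry_out:
  deltas:
    - [[0,0,0,0,-1],[0,0,0,0,-1]]

```text
clock: 8.3
tool_pos: [0.6633, -0.1665, 0.0027]
orientation: [180.0, -0.0, -103.1]
force: [-1.0, -0.2, 2.2]
opening: 0.0495
gripper_force: 30.0
```

>>> carry_out:
  deltas:
    - [[0,0,-0.2,0,-1],[0,0,-0.4,0,-1],[0,0,-0.4,0,-1],[0,0,-0.4,0,-1]]

```text
clock: 8.7
tool_pos: [0.6643, -0.1664, 0.084]
orientation: [-179.8, 0.1, -103.1]
force: [-0.4, -0.2, 0.2]
opening: 0.0496
gripper_force: 30.0
```

Run:
```python
from fit import *
s=ctrl.snapshot("side");p,R,o=tool()
for m in ctrl.silhouettes(s,"pad")[:2]:
    c,a=mhull(m["mask"]);print(c,a,m["p"],fitcyl([(s,c)],.026,.006,p[:2],p[2]-.0027)[0])
print(proj(s,p))
plan((.579,.1008,.06,-103))
save(s,"g2.png",(360,150,440,220),5.7)
```

```text
[404.71818182 195.92510823] 192.5 0.68 [ 0.66923368 -0.16728262]
[402.66279774 196.44687521]
now [ 0.6628 -0.1664  0.0817] [ 1.7993e+02  1.0000e-02 -1.0307e+02] F [ 1.1 -0.4 -0.5] open 0.0497 gf 30.0 t 8.8 j6 -15.0
   [-0.603, 0.355, 0.054, np.float64(-0.0001)]
   [-0.603, 0.355, 0.054, np.float64(-0.0001)]
```

View pics/g2.png

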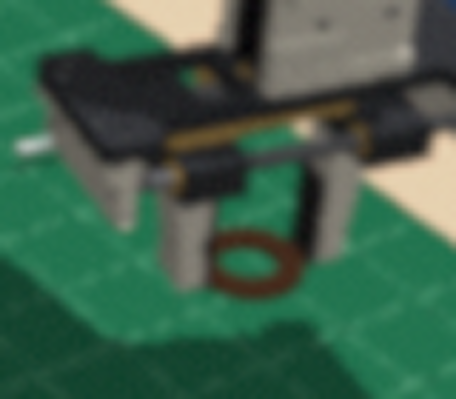

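>>> carry_out:
  deltas:
    - [[-0.603,0.357,0,0,-1],[-0.603,0.357,0,0,-1],[-0.603,0.357,0,0,-1],[-0.603,0.357,0,0,-1]]

```text
clock: 9.2
tool_pos: [0.6192, -0.0292, 0.0814]
orientation: [179.9, -0.0, -102.8]
force: [1.4, -0.1, -0.2]
opening: 0.0494
gripper_force: 30.0
```

>>> carry_out:
  deltas:
    - [[-0.603,0.357,0,0,-1],[-0.603,0.357,0,0,-1],[-0.603,0.357,0,0,-1],[-0.603,0.357,0.11,0,-1],[-0.603,0.357,0.11,0,-1]]

```text
clock: 9.7
tool_pos: [0.5763, 0.1008, 0.0574]
orientation: [179.7, -0.2, -103.0]
force: [-0.2, -0.8, -1.2]
opening: 0.0497
gripper_force: 30.0
```

Run:
```python
from fit import *
s=ctrl.snapshot("side");p,R,o=tool()
for m in ctrl.silhouettes(s,"pad")[:2]:
    c,a=mhull(m["mask"]);print(c,a,m["p"],fitcyl([(s,c)],.026,.006,p[:2],p[2]-.0027)[0])
print("post_top proj",proj(s,[.579,.1008,.036]),[ (x["centre"],x["p"]) for x in ctrl.spot_point(s,"post_top")])
plan((.579,.1008,.06,-103))
save(s,"g3.png",(280,130,360,200),5.7)
g=lambda X:(proj(s,X)-[280,130])*5.7
print(g([.579,.1008,.036]),g([.579,.1008,.006]),g(p))
```

```text
[233.38866667 159.62333333] 250.0 0.7 [0.36717557 0.2809571 ]
[321.67042607 167.14536341] 133.0 0.58 [0.5767995  0.09865464]
post_top proj [321.98428026 172.94013682] [([320.9, 172.3], 0.62), ([267.1, 347.0], 0.6)]
now [0.5788 0.0999 0.0603] [ 1.7995e+02 -6.0000e-02 -1.0309e+02] F [0.4 0.  0. ] open 0.0493 gf 30.0 t 9.8 j6 -42.0
   [-0.005, 0.0, 0.001, np.float64(-0.0003)]
[239.31039746 244.75877989] [239.72763025 291.41006488] [236.75871982 210.1773157 ]
```

View pics/g3.png

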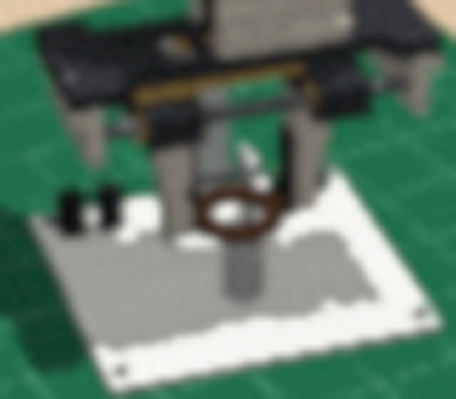

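The pad, at crop (238,212), is centred over the post at (244,~250). I lower it gently with a 0.5 mm correction.

>>> carry_out:
  deltas:
    - [[-0.003,-0.003,0.06,0,-1],[-0.003,-0.003,0.095,0,-1],[-0.003,-0.003,0.11,0,-1],[-0.003,-0.003,0.125,0,-1],[-0.003,-0.003,0.14,0,-1]]

```text
clock: 10.35
tool_pos: [0.5796, 0.101, 0.0324]
orientation: [-180.0, -0.0, -103.1]
force: [-0.2, 0.0, -0.2]
opening: 0.0496
gripper_force: 30.0
```

>>> carry_out:
  deltas:
    - [[0,0,0.05,0,-1],[0,0,0.09,0,-1],[0,0,0.107,0,-1],[0,0,0.117,0,-1],[0,0,0.117,0,-1]]

```text
clock: 10.85
tool_pos: [0.5795, 0.1012, 0.009]
orientation: [180.0, -0.0, -103.0]
force: [0.4, 1.0, -0.1]
opening: 0.0497
gripper_force: 30.0
```

>>> carry_out:
  deltas:
    - [[0,0,0,0,1],[0,0,0,0,1],[0,0,0,0,1],[0,0,0,0,1],[0,0,0,0,1]]

```text
clock: 11.35
tool_pos: [0.5796, 0.1012, 0.0093]
orientation: [-180.0, 0.0, -103.1]
force: [-2.0, 0.6, -0.6]
opening: 0.0838
gripper_force: 0.0
```

>>> carry_out:
  deltas:
    - [[0,0,-0.2,0,1],[0,0,-0.4,0,1],[0,0,-0.6,0,1],[0,0,-0.6,0,1]]

```text
clock: 11.75
tool_pos: [0.5829, 0.1024, 0.1354]
orientation: [-179.5, 0.3, -103.0]
force: [0.1, 0.2, 0.4]
opening: 0.0879
gripper_force: 0.0
```

Run:
```python
from fit import *
s=ctrl.snapshot("side")
for m in ctrl.silhouettes(s,"pad")[:3]:
    c,a=mhull(m["mask"]);print(c,a,m["p"],fitcyl([(s,c)],.026,.006,(.58,.1),.006)[0])
plan((.4956,-.148,.12,-103),(.4956,-.148,.012,-103))
```

```text
[384.964971  276.0912539] 1494.0 0.35 [ 0.49953217 -0.31208716]
now [0.58   0.1015 0.1304] [-1.7988e+02  1.2000e-01 -1.0306e+02] F [-0.4 -0.5 -1.4] open 0.0876 gf 0.0 t 11.8 j6 -42.0
   [0.655, 0.065, 0.026, np.float64(-0.0001)]
   [0.655, 0.065, 0.026, np.float64(-0.0001)]
   [0.001, -0.0, 0.54, np.float64(0.0)]
```

>>> carry_out:
  deltas:
    - [[0.655,0.065,0.026,0,1],[0.655,0.065,0.026,0,1],[0.655,0.065,0.026,0,1],[0.655,0.065,0.026,0,1]]

```text
clock: 12.25
tool_pos: [0.5344, -0.0267, 0.1224]
orientation: [179.8, -0.1, -103.2]
force: [0.1, -0.5, 0.6]
opening: 0.0878
gripper_force: 0.0
```

>>> carry_out:
  deltas:
    - [[0.655,0.065,0.026,0,1],[0.655,0.065,0.026,0,1],[0.655,0.065,0.026,0,1],[0.655,0.065,0.026,0,1],[0.655,0.065,0.026,0,1]]

```text
clock: 12.75
tool_pos: [0.4946, -0.1486, 0.1179]
orientation: [179.9, -0.0, -103.2]
force: [0.6, 0.6, 0.0]
opening: 0.0877
gripper_force: 0.0
```

Run:
```python
from fit import *
for n in("side","top"):
    s=ctrl.snapshot(n)
    for k,r,h,z,x in(("pad",.026,.006,.006,(.58,.1)),("toroid",.028,.028,0,(.496,-.148))):
        for m in ctrl.silhouettes(s,k)[:3]:
            c,a=mhull(m["mask"]);q=fitcyl([(s,c)],r,h,x,z);print(n,k,c.round(1),a,round(m["p"],2),q[0].round(4),q[2])
    if n=="side": save(s,"g4.png",(290,140,350,200),6.6)
plan((.4956,-.148,.012,-103))
```

```text
side pad [299.6 180.2] 562.0 0.26 [0.5209 0.1384] [152.88427430088632]
side toroid [344.5 234.3] 418.5 0.92 [ 0.497  -0.1468] [424.4791211592965]
top toroid [365.6 197. ] 34.5 0.47 [ 0.4775 -0.1533] [301.66512352391146]
now [ 0.4953 -0.1473  0.1186] [ 179.99   -0.   -102.98] F [ 0.7 -0.5 -0.4] open 0.0876 gf 0.0 t 13.1 j6 -18.0
   [0.003, -0.002, 0.533, np.float64(0.0001)]
```

View pics/g4.png

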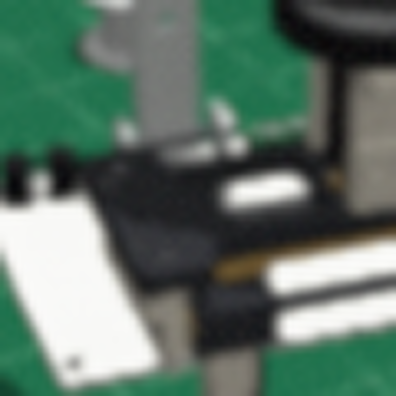

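>>> carry_out:
  deltas:
    - [[0.001,0,0.2,0,1],[0.001,0,0.4,0,1],[0.001,0,0.55,0,1],[0.001,0,0.55,0,-1],[0.001,0,0.55,0,-1]]

```text
clock: 13.55
tool_pos: [0.4952, -0.1481, 0.009]
orientation: [179.9, -0.0, -103.0]
force: [-0.3, -0.1, -0.4]
opening: 0.0768
gripper_force: 0.0
```

>>> carry_out:
  deltas:
    - [[0,0,0,0,-1],[0,0,0,0,-1],[0,0,0,0,-1],[0,0,0,0,-1],[0,0,0,0,-1]]

```text
clock: 14.05
tool_pos: [0.4959, -0.1483, 0.0103]
orientation: [-179.9, 0.0, -103.1]
force: [-1.5, 1.2, 6.9]
opening: 0.0558
gripper_force: 30.0
```

>>> carry_out:
  deltas:
    - [[0,0,0,0,-1],[0,0,0,0,-1]]

```text
clock: 14.25
tool_pos: [0.4959, -0.1483, 0.0103]
orientation: [-179.9, 0.0, -103.0]
force: [-1.6, 3.0, 7.4]
opening: 0.056
gripper_force: 30.0
```

>>> carry_out:
  deltas:
    - [[0,0,-0.1,0,-1],[0,0,-0.25,0,-1],[0,0,-0.4,0,-1],[0,0,-0.4,0,-1],[0,0,-0.4,0,-1]]

```text
clock: 14.75
tool_pos: [0.495, -0.1483, 0.0895]
orientation: [-179.9, 0.1, -103.1]
force: [-0.5, 0.5, -4.4]
opening: 0.056
gripper_force: 30.0
```

Run:
```python
from fit import *
p,R,o=tool()
for n in("side","top"):
    s=ctrl.snapshot(n)
    for k,r,h,z,x in(("pad",.026,.006,.006,(.58,.1)),("toroid",.028,.028,p[2]-.0085,p[:2])):
        for m in ctrl.silhouettes(s,k)[:3]:
            c,a=mhull(m["mask"]);q=fitcyl([(s,c)],r,h,x,z);print(n,k,c.round(1),a,round(m["p"],2),q[0].round(4),q[2])
plan((.5797,.1012,.09,-103))
```

```text
side toroid [311.2 166.1] 2007.5 0.73 [0.5253 0.0704] [326.6183944849763]
side toroid [345.8 210.4] 411.0 0.68 [ 0.4962 -0.1499] [459.02928522601724]
top pad [270.3 140.2] 616.5 0.34 [0.6571 0.1322] [230.61942027672194]
now [ 0.4944 -0.1484  0.0878] [ 1.7989e+02 -3.0000e-02 -1.0306e+02] F [ 0.4  0.3 -4.4] open 0.0557 gf 30.0 t 15.1 j6 -18.0
   [-0.656, -0.067, -0.006, np.float64(-0.0001)]
   [-0.656, -0.067, -0.006, np.float64(-0.0001)]
```

Run:
```python
from fit import *
S=np.load("S.npy",allow_pickle=True).item()
print("ref pad colours",S["top"]["color"][137,361:375:1].tolist()[0:4])
for n in("top","side"):
    s=ctrl.snapshot(n);c=s["color"].astype(int);m=(c[...,0]>c[...,1]*1.35)&(c[...,0]>50)
    q=proj(s,[.5795,.101,.012]).astype(int);w=np.zeros_like(m);w[q[1]-14:q[1]+15,q[0]-14:q[0]+15]=1;m&=w
    if m.sum()>20:
        cc,a=mhull(m);print(n,m.sum(),cc,a,fitcyl([(s,cc)],.026,.006,(.58,.1),.006))
```

```text
ref pad colours [[108, 72, 53], [109, 73, 52], [106, 73, 52], [48, 105, 77]]
```

Run:
```python
from fit import *
L=[]
for n in("top","side"):
    s=ctrl.snapshot(n);q=proj(s,[.5795,.101,.012]).astype(int)
    L.append(cv2.resize(s["color"][q[1]-30:q[1]+30,q[0]-30:q[0]+30],(396,396),interpolation=cv2.INTER_CUBIC));print(q)
cv2.imwrite("pics/g5.png",np.hstack(L)[:,:,::-1])
```

```text
[280 164]
[322 179]
```

View pics/g5.png

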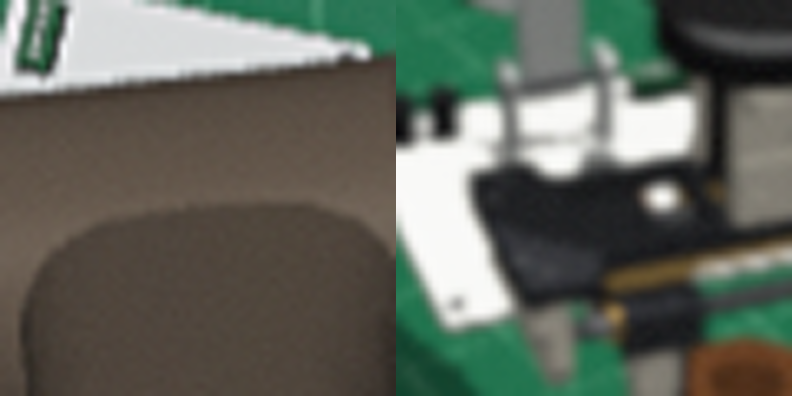

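The arm blocks both views here. I carry the coil above the post, where the side view is clear.

>>> carry_out:
  deltas:
    - [[-0.656,-0.067,-0.03,0,-1],[-0.656,-0.067,-0.03,0,-1],[-0.656,-0.067,-0.03,0,-1],[-0.656,-0.067,-0.03,0,-1]]

```text
clock: 15.65
tool_pos: [0.5398, -0.0202, 0.0951]
orientation: [-179.9, 0.1, -102.8]
force: [0.4, 1.0, -3.5]
opening: 0.0557
gripper_force: 30.0
```

>>> carry_out:
  deltas:
    - [[-0.656,-0.067,0,0,-1],[-0.656,-0.067,0,0,-1],[-0.656,-0.067,0,0,-1],[-0.656,-0.067,0,0,-1],[-0.656,-0.067,0,0,-1]]

```text
clock: 16.15
tool_pos: [0.5799, 0.1016, 0.0941]
orientation: [179.9, -0.0, -103.0]
force: [-0.3, -1.7, -4.3]
opening: 0.056
gripper_force: 30.0
```

Run:
```python
from fit import *
p,R,o=tool();s=ctrl.snapshot("side");c=s["color"].astype(int);m=(c[...,0]>c[...,1]*1.3)&(c[...,0]>40)
n,l,st,ce=cv2.connectedComponentsWithStats(m.astype(np.uint8))
for i in range(1,n):
    if st[i,4]>25 and 290<ce[i][0]<350 and 130<ce[i][1]<200: print(st[i],ce[i].round(1))
print("pad expected",proj(s,[.5797,.1012,.012]),"coil exp",proj(s,p+[0,0,.004]),"post top",proj(s,[.5797,.1012,.036]))
plan((.5797,.1012,.055,-103))
q=[280,125];a=cv2.resize(s["color"][125:205,280:360],None,fx=6,fy=6,interpolation=cv2.INTER_CUBIC);cv2.imwrite("pics/g6.png",a[:,:,::-1])
for k,r,h,z,x in(("pad",.026,.006,.006,(.58,.1)),("toroid",.028,.028,p[2]-.0103,p[:2])):
  for mm in ctrl.silhouettes(s,k)[:3]:
    cc,a=mhull(mm["mask"]);print(k,cc,a,mm["p"],fitcyl([(s,cc)],r,h,x,z)[0])
```

```text
[314 148  19  15 243] [322.4 154.7]
[316 178  14   6  32] [322.3 181.2]
pad expected [322.17095635 179.37610769] coil exp [321.95981678 155.03456025] post top [322.11369522 172.8115588 ]
now [0.5797 0.1008 0.0942] [ 1.7993e+02 -5.0000e-02 -1.0304e+02] F [ 0.3 -0.8 -3. ] open 0.0558 gf 30.0 t 16.2 j6 -42.0
   [-0.002, 0.0, 0.196, np.float64(-0.0001)]
pad [325.88802083 181.05208333] 64.0 0.55 [0.58711974 0.09154886]
toroid [322.87716049 154.86481481] 270.0 0.71 [0.58319498 0.10176109]
toroid [319.45597946 177.21500774] 2044.5 0.22 [0.51401138 0.00567834]
```

>>> carry_out:
  deltas:
    - [[-0.001,0,0.1,0,-1],[-0.001,0,0.2,0,-1],[-0.001,0,0.23,0,-1],[-0.001,0,0.25,0,-1],[-0.001,0,0.27,0,-1]]

```text
clock: 16.8
tool_pos: [0.5809, 0.1011, 0.0413]
orientation: [-179.9, 0.0, -103.1]
force: [-0.4, -0.3, -2.8]
opening: 0.0554
gripper_force: 30.0
```

>>> carry_out:
  deltas:
    - [[0,0,0.025,0,-1],[0,0,0.05,0,-1],[0,0,0.065,0,-1],[0,0,0.08,0,-1],[0,0,0.08,0,-1]]

```text
clock: 17.3
tool_pos: [0.5801, 0.1013, 0.0244]
orientation: [180.0, -0.0, -103.1]
force: [-0.5, -0.2, -3.3]
opening: 0.0557
gripper_force: 30.0
```

>>> carry_out:
  deltas:
    - [[0,0,0.005,0,-1],[0,0,0.01,0,-1],[0,0,0.013,0,-1],[0,0,0.013,0,-1]]

```text
clock: 17.7
tool_pos: [0.5805, 0.1014, 0.0224]
orientation: [-180.0, 0.0, -103.0]
force: [-1.0, -0.1, -1.1]
opening: 0.0558
gripper_force: 30.0
```

>>> carry_out:
  deltas:
    - [[0,0,0,0,1],[0,0,0,0,1],[0,0,0,0,1],[0,0,0,0,1],[0,0,0,0,1]]

```text
clock: 18.2
tool_pos: [0.5805, 0.1014, 0.0223]
orientation: [-180.0, 0.0, -103.1]
force: [1.1, -0.3, -0.5]
opening: 0.0861
gripper_force: 0.0
```

>>> carry_out:
  deltas:
    - [[0,0,-0.1,0,1],[0,0,-0.3,0,1],[0,0,-0.5,0,-1],[0,0,-0.7,0,-1],[0,0,-0.7,0,-1]]

```text
clock: 18.7
tool_pos: [0.5837, 0.1024, 0.1686]
orientation: [-179.5, 0.3, -103.0]
force: [0.1, -0.4, 0.4]
opening: 0.069
gripper_force: 0.0
```

>>> carry_out:
  deltas:
    - [[-0.58,0,0,0,-1],[-0.58,0,0,0,-1],[-0.58,0,0,0,-1],[-0.58,0,0,0,-1],[-0.58,0,0,0,-1]]

```text
clock: 19.2
tool_pos: [0.6062, 0.2143, 0.1615]
orientation: [180.0, -0.0, -103.0]
force: [-0.4, -0.6, 0.6]
opening: 0.0295
gripper_force: 0.0
```

```bash
cat >> h.py <<'E'
PO=np.array([.5800,.1012]);YW=np.radians(-13.06)
EX=np.array([np.cos(YW),np.sin(YW)]);EY=np.array([-EX[1],EX[0]])
def ch(x,y,z,yaw=-103.06): 
    q=PO+x*EX+y*EY;return (q[0],q[1],z,yaw)
E
python3 - <<'E'
from fit import *
p,R,o=tool();d=p[:2]-PO;print("ch",d@EX,d@EY)
for n in("side","top"):
  s=ctrl.snapshot(n)
  c=s["color"].astype(int);m=(c[...,0]>c[...,1]*1.3)&(c[...,0]>40);w=np.zeros_like(m);q=proj(s,ch(0,0,.025)[:3]).astype(int);w[q[1]-16:q[1]+17,q[0]-16:q[0]+17]=1;m&=w
  if m.sum()>20: cc,a=mhull(m);print(n,cc,a,proj(s,ch(0,0,.026)[:3]),fitcyl([(s,cc)],.028,.034,PO,.006)[::2])
plan(ch(0,118,.110) if 0 else ch(0,.118,.110))
E
```

```text
ch -6.555342867359039e-05 0.11606432973681169
side [322.03160346 175.19793746] 250.5 [322.22202827 175.53597103] (array([0.58294365, 0.1072335 ]), [313.928568365518])
top [278.89135381 163.21558589] 293.0 [279.83043337 163.80741086] (array([0.58198686, 0.10406183]), [317.1378243146464])
now [0.6063 0.2134 0.162 ] [ 1.7998e+02 -2.0000e-02 -1.0309e+02] F [ 0.3 -0.1 -0.6] open 0.0213 gf 0.0 t 19.3 j6 -50.0
   [-0.014, 0.001, 0.26, np.float64(-0.0001)]
```

>>> carry_out:
  deltas:
    - [[-0.012,0,0.13,0,-1],[-0.012,0,0.26,0,-1],[-0.012,0,0.26,0,-1],[-0.012,0,0.26,0,-1],[-0.012,0,0.26,0,-1]]

```text
clock: 19.8
tool_pos: [0.608, 0.2166, 0.1119]
orientation: [-179.9, 0.1, -103.1]
force: [0.2, -0.1, 0.5]
opening: 0.0008
gripper_force: 0.0
```

>>> carry_out:
  deltas:
    - [[0.08,0,-0.007,0,-1],[0.15,0,-0.012,0,-1],[0.22,0,-0.018,0,-1],[0.29,0,0,0,-1],[0.35,0,0.02,0,-1]]

```text
clock: 20.3
tool_pos: [0.5916, 0.1474, 0.1069]
orientation: [-179.9, 0.1, -103.1]
force: [1.4, 1.1, 2.1]
opening: 0.0005
gripper_force: 1.1
```

>>> carry_out:
  deltas:
    - [[0.06,0,0.025,0,-1],[0.12,0,0.055,0,-1],[0.15,0,0.09,0,-1],[0.178,0,0.125,0,-1],[0.2,0,0.165,0,-1]]

```text
clock: 20.8
tool_pos: [0.5821, 0.1089, 0.0724]
orientation: [180.0, -0.0, -103.1]
force: [0.5, -1.2, 0.7]
opening: 0.0007
gripper_force: 0.8
```

>>> carry_out:
  deltas:
    - [[0.017,0,0.04,0,-1],[0.025,0,0.085,0,-1],[0.032,0,0.12,0,-1],[0.032,0,0.135,0,-1]]

```text
clock: 21.2
tool_pos: [0.5806, 0.1031, 0.0462]
orientation: [180.0, -0.1, -103.0]
force: [-10.3, -0.8, 29.2]
opening: 0.0004
gripper_force: 14.8
```

Run:
```python
from h import *
p,R,o=tool();d=p[:2]-PO;print("ch",d@EX,d@EY);plan(ch(0,.0015,.0465))
```

```text
ch 0.00017150160313877328 0.0019560999159409322
now [0.5806 0.1031 0.0462] [ 1.7996e+02 -7.0000e-02 -1.0302e+02] F [-10.3  -0.8  29.2] open 0.0004 gf 14.8 t 21.2 j6 -42.0
   [0.002, 0.001, -0.002, np.float64(0.0001)]
```

>>> carry_out:
  deltas:
    - [[0,0,-0.03,0,1],[0.05,0,-0.12,0,1],[0.1,0,-0.12,0,1],[0.1,0,-0.12,0,1],[0.1,0,-0.12,0,1]]

```text
clock: 21.7
tool_pos: [0.576, 0.0837, 0.0697]
orientation: [180.0, -0.0, -103.1]
force: [0.9, 0.4, 0.1]
opening: 0.0353
gripper_force: 0.0
```

>>> carry_out:
  deltas:
    - [[0,0,0,0,1],[0,0,0,0,1]]

```text
clock: 21.9
tool_pos: [0.5762, 0.084, 0.0697]
orientation: [180.0, -0.0, -103.0]
force: [-1.2, 0.0, 1.2]
opening: 0.0512
gripper_force: 0.0
```

Run:
```python
from h import *
p,R,o=tool();d=p[:2]-PO;print("ch",d@EX,d@EY);plan(ch(0,-.019,.043))
```

```text
ch 0.00015049822486439438 -0.017585295352069562
now [0.5762 0.084  0.0697] [ 1.7996e+02 -2.0000e-02 -1.0305e+02] F [-1.2  0.   1.2] open 0.0512 gf 0.0 t 21.9 j6 -41.0
   [0.007, 0.001, 0.133, np.float64(0.0)]
```

>>> carry_out:
  deltas:
    - [[0.007,0,0.05,0,0.25],[0.007,0,0.1,0,0.25],[0.007,0,0.133,0,0.25],[0.007,0,0.133,0,-1],[0.007,0,0.133,0,-1]]

```text
clock: 22.4
tool_pos: [0.5759, 0.0824, 0.0432]
orientation: [180.0, -0.0, -103.1]
force: [-0.0, 0.0, 0.2]
opening: 0.044
gripper_force: 0.0
```

>>> carry_out:
  deltas:
    - [[0,0,0,0,-1],[0,0,0,0,-1],[0,0,0,0,-1],[0,0,0,0,-1],[0,0,0,0,-1]]

```text
clock: 22.9
tool_pos: [0.5742, 0.0825, 0.0434]
orientation: [179.8, -0.0, -103.1]
force: [-5.7, 2.7, 1.7]
opening: 0.0288
gripper_force: 29.9
```

Run:
```python
from h import *
p,R,o=tool();d=p[:2]-PO;print("ch",d@EX,d@EY);plan(ch(0,-.019,.043))
```

```text
ch -0.0014255236740717482 -0.01952802674172968
now [0.5742 0.0825 0.0434] [ 1.7985e+02 -4.0000e-02 -1.0309e+02] F [-5.7  2.7  1.7] open 0.0288 gf 29.9 t 22.9 j6 -40.0
   [-0.003, -0.007, 0.002, np.float64(-0.0001)]
```

>>> carry_out:
  deltas:
    - [[0,0,0,0,0.25],[0,0,0,0,0.25],[0,0,0,0,0.25],[0,0,-0.2,0,0.25],[0,0,-0.45,0,0.25]]

```text
clock: 23.4
tool_pos: [0.5747, 0.0817, 0.1326]
orientation: [179.8, -0.2, -103.1]
force: [1.8, 0.8, -0.5]
opening: 0.0545
gripper_force: 0.0
```

Run:
```python
from h import *
plan((.4716,-.315,.13,-12.1),(.4716,-.315,.0545,-12.1))
```

```text
now [0.5747 0.0817 0.1326] [ 179.78   -0.18 -103.07] F [ 1.8  0.8 -0.5] open 0.0545 gf 0.0 t 23.4 j6 -40.0
   [0.683, 0.018, 0.004, np.float64(-0.0842)]
   [0.581, 0.36, 0.004, np.float64(-0.0842)]
   [0.319, 0.604, 0.004, np.float64(-0.0842)]
   [0.0, -0.0, 0.379, np.float64(-0.0001)]
```

>>> carry_out:
  deltas:
    - [[0.683,0.018,0,-0.0842,0.25],[0.683,0.018,0,-0.0842,0.25],[0.683,0.018,0,-0.0842,0.25],[0.683,0.018,0,-0.0842,0.25]]

```text
clock: 23.8
tool_pos: [0.5403, -0.0533, 0.1341]
orientation: [-180.0, -0.0, -72.6]
force: [0.9, -0.0, -0.1]
opening: 0.055
gripper_force: 0.0
```

>>> carry_out:
  deltas:
    - [[0.581,0.36,0,-0.0842,0.25],[0.581,0.36,0,-0.0842,0.25],[0.581,0.36,0,-0.0842,0.25],[0.581,0.36,0,-0.0842,0.25]]

```text
clock: 24.2
tool_pos: [0.5061, -0.1857, 0.1338]
orientation: [180.0, -0.0, -42.3]
force: [0.6, 1.5, -1.2]
opening: 0.0549
gripper_force: 0.0
```

>>> carry_out:
  deltas:
    - [[0.319,0.604,0,-0.0842,0.25],[0.319,0.604,0,-0.0842,0.25],[0.319,0.604,0,-0.0842,0.25],[0.319,0.604,0,-0.0842,0.25],[0.319,0.604,0,-0.0842,0.25]]

```text
clock: 24.7
tool_pos: [0.4724, -0.3159, 0.1336]
orientation: [180.0, -0.0, -12.2]
force: [-0.5, 0.1, -0.5]
opening: 0.0548
gripper_force: 0.0
```

Run:
```python
from h import *
plan((.4716,-.315,.0545,-12.1))
for n in("side","top"):
    s=ctrl.snapshot(n);print(n,[(x["centre"],round(x["p"],2)) for x in ctrl.search_frame(s,"pin")[:2]],proj(s,[.4755,-.3158,.0635]))
    if n=="side":
        for k in("hinge_mid","post_bar"): print(k,[(x["centre"],round(x["p"],2)) for x in ctrl.spot_point(s,k)[:2]],proj(s,ch(0,.062,.0435)[:3]),proj(s,ch(0,0,.0465)[:3]))
```

```text
now [ 0.4724 -0.3159  0.1336] [ 1.7999e+02 -2.0000e-02 -1.2170e+01] F [-0.5  0.1 -0.5] open 0.0548 gf 0.0 t 24.7 j6 92.0
   [-0.005, -0.003, 0.395, np.float64(-0.0002)]
side [([379.6, 261.7], 0.62)] [379.40534461 264.2207144 ]
hinge_mid [([247.4, 309.1], 0.84), ([318.2, 159.7], 0.75)] [316.03094078 160.50244086] [322.1733124  169.86389893]
post_bar [([320.3, 168.2], 0.87), ([263.9, 339.1], 0.81)] [316.03094078 160.50244086] [322.1733124  169.86389893]
top [] [424.68512665 195.1833086 ]
```

>>> carry_out:
  deltas:
    - [[-0.005,-0.003,0.15,0,0.25],[-0.005,-0.003,0.28,0,0.25],[-0.005,-0.003,0.35,0,0.25],[-0.005,-0.003,0.39,0,0.25],[-0.005,-0.003,0.39,0,0.25]]

```text
clock: 25.5
tool_pos: [0.4719, -0.3129, 0.0548]
orientation: [-180.0, 0.1, -12.1]
force: [-0.6, 0.7, 1.0]
opening: 0.0548
gripper_force: 0.0
```

>>> carry_out:
  deltas:
    - [[0,0,0,0,-1],[0,0,0,0,-1],[0,0,0,0,-1],[0,0,0,0,-1],[0,0,0,0,-1]]

```text
clock: 26.0
tool_pos: [0.4723, -0.3136, 0.0561]
orientation: [180.0, -0.0, -12.1]
force: [-0.8, 1.2, 3.0]
opening: 0.0251
gripper_force: 30.0
```

>>> carry_out:
  deltas:
    - [[0,0,0,0,-1],[0,0,0,0,-1],[0,0,0,0,-1]]

```text
clock: 26.3
tool_pos: [0.4723, -0.3136, 0.0561]
orientation: [180.0, -0.0, -12.1]
force: [-0.6, 0.7, 5.3]
opening: 0.025
gripper_force: 30.0
```

>>> carry_out:
  deltas:
    - [[-0.019,0,-0.034,0,-1],[-0.038,0,-0.068,0,-1],[-0.056,0,-0.102,0,-1],[-0.074,0,-0.136,0,-1],[-0.074,0,-0.136,0,-1]]

```text
clock: 26.8
tool_pos: [0.4574, -0.3105, 0.084]
orientation: [180.0, -0.1, -12.1]
force: [-0.0, -0.3, -0.1]
opening: 0.0252
gripper_force: 30.0
```

>>> carry_out:
  deltas:
    - [[0.029,0,-0.012,0,-1],[0.057,0,-0.022,0,-1],[0.086,0,-0.027,0,-1]]

```text
clock: 27.1
tool_pos: [0.4715, -0.3133, 0.0871]
orientation: [-180.0, 0.4, -12.2]
force: [-6.5, 2.5, 1.4]
opening: 0.0251
gripper_force: 30.0
```

>>> carry_out:
  deltas:
    - [[0.022,0,-0.002,0,-1],[0.047,0,-0.003,0,-1],[0.047,0,-0.003,0,-1]]

```text
clock: 27.4
tool_pos: [0.4817, -0.3155, 0.0877]
orientation: [-180.0, 0.3, -12.1]
force: [-6.5, 1.0, 3.0]
opening: 0.0253
gripper_force: 30.0
```

Run:
```python
from fit import *
plan((.4716,-.315,.0545,-12.1))
s=ctrl.snapshot("side")
for k in("pin",):
    for m in ctrl.silhouettes(s,k)[:2]:
        ys,xs=np.nonzero(m["mask"]);print(m["p"],xs.mean(),ys.mean(),xs.min(),xs.max(),ys.min(),ys.max(),np.linalg.eigh(np.cov(np.c_[xs,ys].T)))
```

```text
now [ 0.4817 -0.3155  0.0877] [-179.98    0.32  -12.15] F [-6.5  1.   3. ] open 0.0253 gf 30.0 t 27.4 j6 92.0
   [-0.05, 0.008, 0.166, np.float64(-0.0001)]
0.65 319.62091503267976 167.84967320261438 313 327 159 176 EighResult(eigenvalues=array([ 5.93823233, 26.38779106]), eigenvectors=array([[-0.84185384,  0.53970557],
       [ 0.53970557,  0.84185384]]))
```

>>> carry_out:
  deltas:
    - [[0,0,-0.1,0,-1],[0,0,-0.3,0,-1],[0,0,-0.4,0,-1],[0,0,-0.4,0,-1]]

```text
clock: 27.9
tool_pos: [0.486, -0.3169, 0.1722]
orientation: [179.9, -0.3, -12.1]
force: [0.1, 0.4, -1.2]
opening: 0.0252
gripper_force: 30.0
```

Run:
```python
from fit import *
L=[];p,R,o=tool();print(p,o["force"],o["orientation"])
S2=ctrl.snapshot("side");q=proj(S2,p).astype(int);c=[q[0]-30,q[1]-25,q[0]+30,q[1]+35];print(c)
save(S2,"g7.png",c,9)
for nm,X in(("tcp",p),("tip upright",p+[0,0,-.04]),("knob bottom guess",p+[0,0,-.004])): print(nm,(proj(S2,X)-c[:2])*9)
```

```text
[ 0.48595883 -0.31693025  0.17220372] [ 0.14545404  0.42502372 -1.24692303] [179.93555045  -0.34109372 -12.0878452 ]
[np.int64(357), np.int64(200), np.int64(417), np.int64(260)]
tcp [277.78142577 227.86583134]
tip upright [262.69432531 357.75118894]
knob bottom guess [276.23703223 241.18562277]
```

View pics/g7.png

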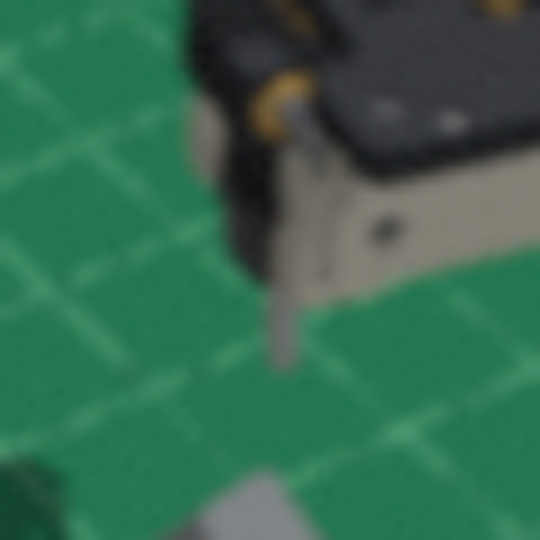

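The shank hangs from (285,270) to a tip at (284,370), nearly upright with about 0.1 rad left, and the tip is about 5-6 mm towards tool +x. I carry it over the eyelet.

Run:
```python
from h import *
plan(ch(-.0069,0,.16,-13.06),ch(-.0069,0,.11,-13.06))
```

```text
now [ 0.4849 -0.3163  0.1701] [179.99  -0.18 -12.11] F [-0.7  0.  -1.7] open 0.0254 gf 30.0 t 27.9 j6 92.0
   [-0.003, -0.714, 0.017, np.float64(0.0009)]
   [-0.007, -0.714, 0.017, np.float64(0.0009)]
   [-0.011, -0.714, 0.017, np.float64(0.0009)]
   [0.001, 0.001, 0.25, np.float64(-0.0001)]
```

>>> carry_out:
  deltas:
    - [[-0.003,-0.714,0,0.001,-1],[-0.003,-0.714,0,0.001,-1],[-0.003,-0.714,0,0.001,-1]]

```text
clock: 28.25
tool_pos: [0.5126, -0.1746, 0.1674]
orientation: [180.0, 0.1, -12.5]
force: [1.5, -0.4, -1.5]
opening: 0.0251
gripper_force: 30.0
```

>>> carry_out:
  deltas:
    - [[-0.007,-0.714,0,0.001,-1],[-0.007,-0.714,0,0.001,-1],[-0.007,-0.714,0,0.001,-1]]

```text
clock: 28.55
tool_pos: [0.5423, -0.0342, 0.1676]
orientation: [180.0, 0.1, -12.8]
force: [1.5, -1.1, -0.2]
opening: 0.0252
gripper_force: 30.0
```

>>> carry_out:
  deltas:
    - [[-0.011,-0.714,0.05,0.001,-1],[-0.011,-0.714,0.15,0.001,-1],[-0.011,-0.714,0.25,0.001,-1],[-0.011,-0.714,0.3,0.001,-1],[-0.011,-0.714,0.3,0.001,-1]]

```text
clock: 29.05
tool_pos: [0.5701, 0.1036, 0.1051]
orientation: [179.8, 0.3, -13.1]
force: [0.4, -0.5, -1.3]
opening: 0.0252
gripper_force: 30.0
```

Run:
```python
from fit import *
p,R,o=tool();d=p[:2]-PO;print("ch",d@EX,d@EY,p[2]);plan(ch(-.0069,0,.11,-13.06))
s=ctrl.snapshot("side");np.save("s_side.npy",s,allow_pickle=True)
t=proj(s,p-[0,0,.042]);e=proj(s,ch(-.0014,0,.0465)[:3]);print("tcp",proj(s,p),"tip if under tcp",t,"eyelet",e)
g=s["color"].astype(int)
for r in range(int(t[1])-10,int(e[1])+8): print(r," ".join("%3d"%v for v in g[r,int(t[0])-10:int(t[0])+16].mean(1)))
print("col0",int(t[0])-10)
for k in("pin","post_bar"):
    print(k,[(x["centre"],round(x["p"],2)) for x in ctrl.spot_point(s,k)[:2]])
```

```text
ch -0.010153581122005876 8.275290425813779e-05 0.10509719240197424
now [0.5701 0.1036 0.1051] [179.77   0.3  -13.1 ] F [ 0.4 -0.5 -1.3] open 0.0252 gf 30.0 t 29.1 j6 47.0
   [0.016, 0.0, -0.025, np.float64(-0.0001)]
tcp [318.72118535 153.59061116] tip if under tcp [318.8930201  165.76538164] eyelet [321.7319633  169.94554321]
155  71  70  72  73  73  74  67  53  50  71  96 110 115 115 115 116 113 105  89  76  71  72  72  73  73  74
156  75  74  74  76  76  81  76  62  60  76  97 112 114 113 115 117 114 105  86  76  70  73  73  74  72  74
157  87  81  79  81  85  89  88  93 108 120 121 116 112 107 111 126 130 110  85  74  74  73  73  76  78  83
158 101  96  91  93 100 102 106 119 147 161 150 122 102  96 106 136 148 122  91  80  84  88  91  97  95  98
159 105 106 101 104 107 109 108 118 141 159 153 123 100  87  91 117 129 114  93  88  95 102 107 114 104  95
160  97 106 103 101 100 103 106 108 122 145 149 124  99  84  84  99 121 131 124  95  85  91  90  93  84  73
161  85 100  99  97 106 113 116 119 123 131 133 117 101  95  96 108 141 178 172 115  67  58  56  55  49  46
162  77  92 101 
[... 1023 characters left out ...]
 155 161 164 162 142 125 144 195 232 241
172 135 121 122 134 138 118  86  73  84 102 118 125 126 123 124 126 129 137 157 169 157 129 129 175 225 239
173 148 140 135 138 135 114  81  67  76  95 111 123 126 125 125 126 124 127 143 159 155 129 120 165 221 240
174 153 150 149 145 138 114  79  63  69  81 102 119 125 125 123 122 119 119 122 134 133 116 112 163 221 241
175 153 153 152 150 141 113  77  56  59  70  89 107 116 118 115 113 111 106 104 104 101  91 102 160 221 241
176 153 152 153 151 140 116  76  50  53  60  73  91 104 103 101  97  92  87  83  82  75  70  96 158 221 241
col0 308
pin [([318.8, 154.8], 0.36), ([447.5, 273.5], 0.34)]
post_bar [([264.1, 339.9], 0.96), ([323.1, 168.9], 0.59)]
```

>>> carry_out:
  deltas:
    - [[0,0,0,0,-1],[0,0,0,0,-1],[0,0,0,0,-1]]

```text
clock: 29.5
tool_pos: [0.5724, 0.1026, 0.1096]
orientation: [-179.9, -0.1, -13.3]
force: [-0.2, 0.2, -0.4]
opening: 0.0253
gripper_force: 30.0
```

Run:
```python
from fit import *
p,R,o=tool();d=p[:2]-PO;print("ch",d@EX,d@EY,p[2],o["orientation"])
s=ctrl.snapshot("side");np.save("sA.npy",[s,p],allow_pickle=True)
```

```text
ch -0.007733964536081794 -0.00030807201390961435 0.10958533034774443 [-1.79947340e+02 -6.04555187e-02 -1.32557200e+01]Traceback (most recent call last):
  File "<stdin>", line 3, in <module>
    arr = np.asanyarray(arr)
ValueError: setting an array element with a sequence. The requested array has an inhomogeneous shape after 1 dimensions. The detected shape was (2,) + inhomogeneous part.
```

>>> carry_out:
  deltas:
    - [[0,0,-0.2,0,-1],[0,0,-0.3,0,-1],[0,0,-0.3,0,-1]]

```text
clock: 29.85
tool_pos: [0.5741, 0.1037, 0.1726]
orientation: [-179.8, -0.3, -13.2]
force: [0.1, -0.0, 0.0]
opening: 0.0254
gripper_force: 30.0
```

Run:
```python
from fit import *
s,p=np.load("sA.npy",allow_pickle=True);b=ctrl.snapshot("side")
D=np.abs(s["color"].astype(int)-b["color"]).sum(2);t=proj(s,p-[0,0,.042]);e=proj(s,ch(-.0014,0,.0465)[:3])
print("tcp",proj(s,p),"tip",t,"eye",e);c0=int(t[0])-10
for r in range(int(t[1])-14,int(t[1])+10): print(r," ".join("%3d"%v for v in D[r,c0:c0+24]))
print(c0);print("gray B")
for r in range(155,180): print(r," ".join("%3d"%v for v in b["color"].astype(int)[r,c0:c0+24].mean(1)))
```

```text
Traceback (most recent call last):
EOFError: No data left in file
```

Run:
```python
from h import *
s=ctrl.snapshot("side");np.save("sB.npy",s,allow_pickle=True)
```

>>> carry_out:
  deltas:
    - [[0.002,0,0.15,0,-1],[0.002,0,0.3,0,-1],[0.002,0,0.35,0,-1],[0.002,0,0.35,0,-1],[0.002,0,0.35,0,-1]]

```text
clock: 30.4
tool_pos: [0.573, 0.1032, 0.0993]
orientation: [180.0, -0.0, -13.2]
force: [0.5, 0.6, -0.2]
opening: 0.0254
gripper_force: 30.0
```

Run:
```python
from fit import *
b=np.load("sB.npy",allow_pickle=True).item();p,R,o=tool();d=p[:2]-PO;print("ch",d@EX,d@EY,p[2]);s=ctrl.snapshot("side")
D=(s["color"].astype(int)-b["color"]).mean(2);t=proj(s,p-[0,0,.042]);e=proj(s,ch(-.0014,0,.0465)[:3])
print("tcp",proj(s,p),"tip",t,"eye",e);c0=int(t[0])-10
for r in range(int(t[1])-10,int(t[1])+10): print(r," ".join("%4d"%v for v in D[r,c0:c0+24]))
print(c0);print("gray B")
for r in range(154,180): print(r," ".join("%3d"%v for v in b["color"].astype(int)[r,c0:c0+24].mean(1)))
```

```text
ch -0.007262003249217285 0.0003635205058978324 0.09934849600211018
tcp [319.65372554 155.07443604] tip [319.80620511 167.17778495] eye [321.7319633  169.94554321]
157    0   -3   -1   -4   -7  -17  -30  -52  -73  -57  -21   17   21  -15  -50  -52  -12   21   18    3    0    0    1    2
158   -3  -13  -17  -13  -24  -41  -55  -77  -99  -89  -45    3   23    1  -40  -54  -22   13   10    1    0    2    1    1
159   -6  -24  -25  -18  -30  -52  -56  -62  -75  -67  -42  -13   11   11  -16  -28  -12    4    3    0    0    1    0    2
160   -3  -11  -14  -10  -14  -25  -26  -31  -45  -53  -48  -41  -16    4    1   -2    0    3    2    4    0    1    0    1
161    0   -1   -4    0    1   -3   -3   -9  -33  -58  -72  -72  -50  -19    0    2    1    1    0    1   -1    0    2    1
162    3    0   -3    0    1    2    1   -3  -19  -46  -74  -91  -80  -51  -14    1    4    2    0    0    0   -2    2    1
163   -6  -17  -22  -11   -3    3    2    0   -4  -23  -62  -93  -97  -74  -28   -1    2    3    1    0    1    0    2    0
164   -9  -28  -40  -27   -8    1    2    2    1  -12  -54  -94 -102 
[... 3453 characters left out ...]

173 139 133 138 134 112  81  68  75  92 109 121 125 124 124 134 163 193 207 199 172 131 117 163 219
174 149 146 145 138 112  78  63  68  82 100 117 123 123 122 125 141 165 183 176 155 123 112 160 220
175 151 151 149 138 111  75  54  59  72  88 107 117 116 113 112 115 125 135 131 118  94 101 158 221
176 151 150 149 139 112  76  53  51  60  74  90 101 104 101  96  93  90  90  87  79  70  90 158 220
177 153 153 150 140 113  76  50  50  54  61  73  82  82  81  77  71  67  64  62  59  59  92 157 220
178 154 154 151 145 119  78  52  48  50  54  61  64  64  62  56  56  54  55  54  52  56  91 157 220
179 155 155 154 148 127  88  56  49  50  49  54  55  52  53  54  52  52  52  53  54  58  98 164 223
```

Shadows make the difference image ambiguous, so I feel for the eyelet by lowering gently.

>>> carry_out:
  deltas:
    - [[0,0,0.02,0,-1],[0,0,0.035,0,-1],[0,0,0.05,0,-1],[0,0,0.06,0,-1],[0,0,0.06,0,-1]]

```text
clock: 30.95
tool_pos: [0.5725, 0.1032, 0.0865]
orientation: [180.0, 0.0, -13.2]
force: [0.2, 0.5, -1.1]
opening: 0.025
gripper_force: 30.0
```

>>> carry_out:
  deltas:
    - [[0,0,0.01,0,-1],[0,0,0.015,0,-1],[0,0,0.02,0,-1],[0,0,0.02,0,-1]]

```text
clock: 31.35
tool_pos: [0.5728, 0.1034, 0.0829]
orientation: [-180.0, -0.0, -13.2]
force: [0.7, 2.1, 1.1]
opening: 0.025
gripper_force: 30.0
```

>>> carry_out:
  deltas:
    - [[0,0,0.005,0,-1],[0,0,0.01,0,-1],[0,0,0.01,0,-1]]

```text
clock: 31.65
tool_pos: [0.5728, 0.1034, 0.0809]
orientation: [-180.0, -0.0, -13.2]
force: [-0.1, 2.7, 0.3]
opening: 0.0254
gripper_force: 30.0
```

>>> carry_out:
  deltas:
    - [[0,-0.003,0.005,0,-1],[0,-0.003,0.012,0,-1],[0,-0.003,0.02,0,-1],[0,-0.003,0.02,0,-1]]

```text
clock: 32.05
tool_pos: [0.5727, 0.1037, 0.0765]
orientation: [180.0, -0.0, -13.2]
force: [1.9, 1.1, -0.1]
opening: 0.0253
gripper_force: 30.0
```

>>> carry_out:
  deltas:
    - [[0.002,-0.001,0.015,0,-1],[0.004,-0.001,0.03,0,-1],[0.006,-0.001,0.045,0,-1],[0.008,-0.001,0.05,0,-1],[0.008,-0.001,0.05,0,-1]]

```text
clock: 32.55
tool_pos: [0.574, 0.1034, 0.0664]
orientation: [180.0, 0.0, -13.2]
force: [1.9, 1.0, -2.1]
opening: 0.0253
gripper_force: 30.0
```

>>> carry_out:
  deltas:
    - [[0.003,-0.001,0.01,0,-1],[0.006,-0.001,0.02,0,-1],[0.008,-0.001,0.03,0,-1],[0.008,-0.001,0.035,0,-1],[0.008,-0.001,0.035,0,-1]]

```text
clock: 33.05
tool_pos: [0.5756, 0.1031, 0.0598]
orientation: [180.0, 0.0, -13.2]
force: [-0.8, -0.8, 1.8]
opening: 0.0252
gripper_force: 30.0
```

>>> carry_out:
  deltas:
    - [[0,0,0.01,0,-1],[0,0,0.018,0,-1],[0,0,0.025,0,-1],[0,0,0.025,0,-1]]

```text
clock: 33.45
tool_pos: [0.5758, 0.1032, 0.0553]
orientation: [180.0, -0.0, -13.2]
force: [-1.5, -0.1, 5.5]
opening: 0.0252
gripper_force: 30.0
```

>>> carry_out:
  deltas:
    - [[0,0,0.01,0,-1],[0,0,0.02,0,-1],[0,0,0.02,0,-1]]

```text
clock: 33.75
tool_pos: [0.5761, 0.1031, 0.0518]
orientation: [180.0, -0.0, -13.2]
force: [-3.2, -1.7, 10.8]
opening: 0.0251
gripper_force: 30.0
```

>>> carry_out:
  deltas:
    - [[0,0,0.005,0,-1],[0,0,0.012,0,-1],[0,0,0.012,0,-1]]

```text
clock: 34.05
tool_pos: [0.5765, 0.1031, 0.0513]
orientation: [-180.0, -0.1, -13.1]
force: [-7.3, -0.9, 24.8]
opening: 0.025
gripper_force: 30.0
```

>>> carry_out:
  deltas:
    - [[0,0,-0.005,0,0.25],[0,0,-0.005,0,0.25],[0,0,-0.005,0,0.25],[0,0,-0.005,0,0.25],[0,0,-0.005,0,0.25]]

```text
clock: 34.55
tool_pos: [0.5756, 0.1032, 0.0489]
orientation: [180.0, 0.0, -13.2]
force: [0.8, 0.1, 0.9]
opening: 0.0539
gripper_force: 0.0
```

>>> carry_out:
  deltas:
    - [[0,0,-0.1,0,0.25],[0,0,-0.24,0,-1],[0,0,-0.24,0,-1],[0,0,-0.24,0,-1],[0,0,-0.24,0,-1]]

```text
clock: 35.05
tool_pos: [0.5753, 0.1032, 0.0966]
orientation: [180.0, 0.1, -13.2]
force: [0.5, -0.1, -1.0]
opening: 0.0283
gripper_force: 0.0
```

>>> carry_out:
  deltas:
    - [[0,0,0,0,-1],[0,0,0,0,-1],[0,0,0,0,-1],[0,0,0,0,-1],[0,0,0,0,-1]]

```text
clock: 35.55
tool_pos: [0.5758, 0.1033, 0.0972]
orientation: [180.0, 0.0, -13.2]
force: [0.2, 0.5, -0.6]
opening: 0.0006
gripper_force: 0.0
```

Run:
```python
from h import *
plan(ch(-.0014,0,.076,-13.2))
s=ctrl.snapshot("side");t=ctrl.snapshot("top")
for n,i in(("side",s),("top",t)):
  print(n,[(x["centre"],round(x["p"],2)) for x in ctrl.spot_point(i,"pin")[:2]],"exp",proj(i,ch(-.0014,0,.0465)[:3]))
```

```text
now [0.5758 0.1033 0.0972] [ 1.7999e+02  1.0000e-02 -1.3200e+01] F [ 0.2  0.5 -0.6] open 0.0006 gf 0.0 t 35.5 j6 47.0
   [0.016, 0.006, 0.106, np.float64(0.0)]
side [([320.6, 169.2], 0.45)] exp [321.7319633  169.94554321]
top [] exp [278.89370639 162.91382269]
```

>>> carry_out:
  deltas:
    - [[0.012,0.006,0.04,0,-1],[0.012,0.006,0.08,0,-1],[0.012,0.006,0.1,0,-1],[0.012,0.006,0.115,0,-1],[0.012,0.006,0.12,0,-1]]

```text
clock: 36.25
tool_pos: [0.5781, 0.1016, 0.0731]
orientation: [180.0, -0.0, -13.2]
force: [-0.3, -0.1, 3.3]
opening: 0.0005
gripper_force: 1.5
```

>>> carry_out:
  deltas:
    - [[0,0,0.004,0,-1],[0,0,0.008,0,-1],[0,0,0.012,0,-1],[0,0,0.012,0,-1]]

```text
clock: 36.65
tool_pos: [0.5788, 0.1018, 0.0726]
orientation: [-180.0, -0.1, -13.2]
force: [-2.2, -0.9, 10.2]
opening: 0.0003
gripper_force: 5.3
```

>>> carry_out:
  deltas:
    - [[0,0,0.006,0,-1],[0,0,0.012,0,-1],[0,0,0.012,0,-1]]

```text
clock: 36.95
tool_pos: [0.579, 0.1016, 0.0723]
orientation: [-180.0, -0.2, -13.1]
force: [-7.5, -2.2, 27.8]
opening: 0.0006
gripper_force: 13.8
```

The knob top sits solid at 72.3 mm against an expected 72.5 mm, so the pin is home. I back away and check the scene.

>>> carry_out:
  deltas:
    - [[0,0,-0.05,0,-1],[0,0,-0.2,0,-1],[0,0,-0.4,0,-1],[0,0,-0.6,0,-1],[0,0,-0.6,0,-1]]

```text
clock: 37.45
tool_pos: [0.581, 0.1027, 0.195]
orientation: [-179.7, -0.5, -13.1]
force: [-0.3, 0.4, 0.1]
opening: 0.0008
gripper_force: 0.0
```

>>> carry_out:
  deltas:
    - [[0,0.8,0,0,-1],[0,0.8,0,0,-1],[0,0.8,0,0,-1],[0,0.8,0,0,-1],[0,0.8,0,0,-1]]

```text
clock: 37.95
tool_pos: [0.5409, -0.0557, 0.1887]
orientation: [-180.0, -0.0, -13.4]
force: [0.5, 0.0, -0.0]
opening: 0.0004
gripper_force: 0.0
```

Run:
```python
from fit import *
plan()
for n in("side","top"):
  s=ctrl.snapshot(n)
  print(n,[(x["centre"],round(x["p"],2)) for x in ctrl.spot_point(s,"pin")[:2]],"exp",proj(s,ch(-.0014,0,.0465)[:3]))
  g=s["color"].astype(int).mean(2);q=proj(s,ch(-.0014,0,.0595)[:3]);c0,r0=int(q[0])-14,int(q[1])-13
  m=(g<55);w=np.zeros_like(m);w[r0:r0+27,c0:c0+29]=1;m&=w
  if m.sum()>10: cc,a=mhull(m);print("dark blob",cc,a,"exp knob",hullc([proj(s,X) for X in cyl(*ch(-.0014,0,0)[:2],.013,.026,.0465)]))
```

```text
now [ 0.5409 -0.0557  0.1887] [-1.7998e+02 -2.0000e-02 -1.3360e+01] F [ 0.5  0.  -0. ] open 0.0004 gf 0.0 t 38.0 j6 62.0
side [([318.5, 169.2], 0.42)] exp [321.7319633  169.94554321]
dark blob [321.28472222 166.22916667] 48.0 exp knob (array([321.69641077, 166.28534589]), 95.31442408193834)
top [] exp [278.89370639 162.91382269]
dark blob [277.52365237 163.75247525] 303.0 exp knob (array([278.30669388, 161.96866809]), 80.58539593289606)
```

The knob is where it should be, with the dark blob at (321.3,166.2) against an expected (321.7,166.3). I hand the job in.

```bash
python3 -c "
from plant import ctrl
print(ctrl.close_job())"
```

```text
the job is handed in; nothing more can be done
None
```

I handed the job in after about 38 s on the robot clock: the pad and coil are on the post, the bar is pressed down level, and the pin is pushed home with its knob at the expected height. I don't know the verdict, because the hand-in returned none and the last pad and coil checks were through partly blocked views.

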